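# Unstack the sample dishes into their trays

### The arm

A 6-joint arm with a two-finger parallel gripper is mounted at the origin on a cart in front of the work surface, level with it; the furniture and walls round the work are solid. World frame = base frame: x ahead of the robot, y to its left, z up, the work surface at z = 0. Lengths are in mm, angles in rad, forces in N, time in s.
With the tool pointing down it reaches from about 350 to 925 mm from the base axis. Payload 6.4 kg.
Tool frame: the origin (TCP) lies at the very end of the fingers, on their centre line; the grasp point (between the pads) lies 19 mm behind it; z points along the fingers, y is the line along which they close (so a half turn about z gives the same grasp; the last joint's range is limited). The gripper opens to 85 mm and grips with 20 to 120 N. Pads are 22 mm wide; open, the fingers measure 114 mm over their backs; the gripper's body (76 mm by 85 mm) begins 54 mm behind the grasp point. The pads swing forward as they close: fully open they stand 13 mm farther back than shut.
Start: joints at [1.01, 0.245, 1.558, -0, 1.339, -0.174], TCP at [245.196, 601.991, 231.29] pointing down, gripper open.
Joint ranges: [-3.13, 3.13], [-1.02, 2.26], [0.13, 2.54], [-0.95, 4.09], [0.21, 2.88], [-2.74, 2.74]. Speed limits (rad/s): [2.57, 2.57, 3.14, 3.14, 3.14, 3.14].

### API

Orientations are given as a rotation vector (axis times angle).
In Python, from rig import bot, viewer gives the robot as it stands.
- The arm moves only by the tool jog_arm, never from a script. Its argument "plan" is one flat list of numbers, 7 for each row, row after row: the opening, from 0 (shut) to 1 (fully open), then the shift along the tool's x, y, z normalised to -1 to 1, where 1 is 0.2 m, then the turn, a rotation vector about the tool's x, y, z normalised to -1 to 1, where 1 is 180 degrees. In form: [gripper, x, y, z, ax, ay, az, gripper, x, y, z, ax, ay, az, ...]. A call has exactly 5 rows; each row shifts and turns the commanded pose from where the row before left it, along the tool's axes as they then stand; what a row does not reach is not made up. A row lasts 1/10 s, in which the tool goes at most 50 mm and 8.59 degrees, less where a joint would pass 70% of its speed; a pose out of reach is approached as far as the arm can. A call with a number of a shift or a turn outside -1 to 1 is refused whole. A call with a gripper value outside its range is refused whole. The fingers move at their own pace and stop on an object; "grip_force" is the grip in N (left out, the last holds). Time passes only in rows, so rows that do not move let the fingers close, or fill a call up. It gives the time, the measured TCP pose, the force, the opening and the grip force at its end, in the units of the state.
- bot.state(): the state, without advancing time (a new reading comes with each control period).
- viewer.capture(name): name is "side" or "top"; returns a dict with "color" (384x512x3 uint8, blue, green, red), "z_map" (384x512 float32, mm along the optical axis (not along the pixel's ray), 0 where there is no reading), "fx", "fy", "cx", "cy" (pixels), "world_to_cam" (4x4, takes a point from world to camera coordinates). Camera axes: x right, y down, z forward; pixel columns grow to the right and rows downward; lengths in mm; the calibration is good to about 2 mm. A picture is of the moment at which its call begins.
- bot.job_done(): hands the job in; it is judged then, once.
The state is a dict: "clock": time; "joint_pos": joint angles; "qd": joint speeds; "joint_torque": joint torques, N m; "ee_pos": TCP position; "tcp_rot": TCP orientation; "force": force on the tool from outside, world axes, zero at the start; "moment": the same for the moment, N m; "opening": opening from 0.0 (shut) to 1.0 (fully open); "finger_force": force on a finger pad.
Only numpy, scipy, OpenCV 4.12 (cv2) and the standard library are available. Lean on these libraries where they do the work, as an engineer would, in place of code of your own. Each camera call takes 0.05 s, during which the arm holds its last target. There are 200 camera calls.

### The job

Four lidded sample dishes stand in one stack: take it apart from the top down, one dish at a time, and set each dish in the metal tray of its own shape and size (small round, small square, large round, large square), lying flat inside the rim. Keep the dishes level, lower them rather than drop them, and finish with one dish in every tray. Leave the tip box and the timer where they are.

Things in the scene. Friction and masses are not known exactly. Their poses are not given: they have to be found in the camera images.
- small_round_dish: small round lidded sample dish, round, 30 mm in diameter, 16 mm tall, white; at the start on top of the stack, underside about 48 mm above the bench. Loose and rigid, lid fixed, under 0.1 kg. Origin at the centre of its underside, z up.
- small_square_dish: small square lidded sample dish, square, 40 x 40 mm, 16 mm tall, grey; at the start third from below, underside about 32 mm above the bench. Loose and rigid, lid fixed, under 0.1 kg. Origin at the centre of its underside, z up and x, y along its sides.
- large_round_dish: large round lidded sample dish, round, 58 mm in diameter, 14 mm tall, white; at the start second from below, underside 18 mm above the bench. Loose and rigid, lid fixed, under 0.1 kg. Origin at the centre of its underside, z up.
- large_square_dish: large square lidded sample dish, square, 68 x 68 mm, 18 mm tall, grey; at the start the lowest of the stack, on the bench. Loose and rigid, lid fixed, under 0.1 kg. Origin at the centre of its underside, z up and x, y along its sides.
- small_round_tray: small round low metal tray (bright aluminium rim, dark floor), fixed flat on the bench and empty at the start: round, recess 46 mm in diameter, 54 mm outside, rim 4 mm wide and 6 mm high over the bench, inner floor 2.5 mm over the bench. Origin at the centre of its underside, z up. The matching dish has 8 mm of play on every side.
- small_square_tray: small square low metal tray (bright aluminium rim, dark floor), fixed flat on the bench and empty at the start: square, recess 56 x 56 mm, 64 mm outside, rim 4 mm wide and 6 mm high over the bench, inner floor 2.5 mm over the bench. Origin at the centre of its underside, z up and x, y along its sides. The matching dish has 8 mm of play on every side.
- large_round_tray: large round low metal tray (bright aluminium rim, dark floor), fixed flat on the bench and empty at the start: round, recess 74 mm in diameter, 82 mm outside, rim 4 mm wide and 6 mm high over the bench, inner floor 2.5 mm over the bench. Origin at the centre of its underside, z up. The matching dish has 8 mm of play on every side.
- large_square_tray: large square low metal tray (bright aluminium rim, dark floor), fixed flat on the bench and empty at the start: square, recess 84 x 84 mm, 92 mm outside, rim 4 mm wide and 6 mm high over the bench, inner floor 2.5 mm over the bench. Origin at the centre of its underside, z up and x, y along its sides. The matching dish has 8 mm of play on every side.
- tip_box: pipette tip box with a blue base and a white lid, 88 x 123 x 66 mm, loose, standing at the right of the work; leave it alone. Origin at the centre of its underside.
- timer: white bench timer with three buttons, 66 x 66 x 18 mm, loose, lying at the left of the work in front of the plate reader; leave it alone. Origin at the centre of its underside.
There are look-alikes about, which are no part of the job. What is shaped like the small_square_dish but blue or yellow is not meant.

How it is judged:
By the outcome, as a careful person would: the job done as asked, in the order asked, and still so for the second after the job is handed in, with the robot touching nothing.
It also fails if it takes over 96 s, if anything falls off the work surface, if the arm or the gripper's body presses on something with over 40 N, if the wrist force passes 120 N, or if a joint passes its speed limit or range.

## Working session

There is one attempt and no reset: what is moved stays moved. The work goes in short steps, Python scripts to look and compute and a tool call to move; the robot and the scene stay as the last step left them, time stands still between calls to the robot, and variables do not carry over. Pictures are saved under pics/ and viewed, at most 14 in all, crops included, and the job is handed in when it is done.

Besides the shell and the picture viewer there is one more tool, called after ">>>" as name(argument=value, ...), one argument or row to a line, values as JSON. jog_arm: Moves the arm, as the interface text tells. Its arguments: {"type":"object","properties":{"plan":{"type":"array"},"grip_force":{"type":"number"}},"required":["plan"]}

```bash
mkdir -p pics; ls; python3 - <<'E'
from rig import bot, viewer
import cv2,numpy as np,pickle
print(bot.state())
for n in("top","side"):
    c=viewer.capture(n); pickle.dump(c,open(f"{n}0.pkl","wb"))
    cv2.imwrite(f"pics/{n}0.png",c["color"]); print(n,c["fx"],c["cx"],c["cy"],c["world_to_cam"].round(3).tolist())
E
```

```text
pics
{'clock': 0.0, 'joint_pos': array([ 1.00990574e+00,  2.45817929e-01,  1.55899746e+00, -2.21364477e-05,
        1.33866125e+00, -1.74123423e-01]), 'qd': array([ 0.00232168,  0.0002543 ,  0.00060257,  0.00089322,  0.00229626,
       -0.00035175]), 'joint_torque': array([-7.72458898e-04, -4.29495656e+01, -3.26132655e+01, -1.83568645e-04,
        5.35658095e-03, -2.54161398e-05]), 'ee_pos': array([244.89899343, 601.51556291, 230.18673617]), 'tcp_rot': array([-6.03618501e-01, -3.08238789e+00,  2.77331937e-03]), 'force': array([-0.49987711, -0.14661355,  0.97057785]), 'moment': array([-0.03788374, -0.02026942, -0.04003976]), 'finger_force': 0.0, 'opening': 0.9991493058407991}
top 426.33051230743024 249.76572052582952 191.15862510509325 [[0.025, -1.0, -0.015, -57.629], [-0.998, -0.024, -0.051, 545.168], [0.051, 0.016, -0.999, 1150.561], [0.0, 0.0, 0.0, 1.0]]
side 437.4863249240582 261.37467422860647 187.5839743122783 [[0.999, 0.041, 0.009, -564.405], [0.031, -0.594, -0.804, -2.526], [-0.027, 0.803, -0.595, 1040.255], [0.0, 0.0, 0.0, 1.0]]
```

View pics/top0.png

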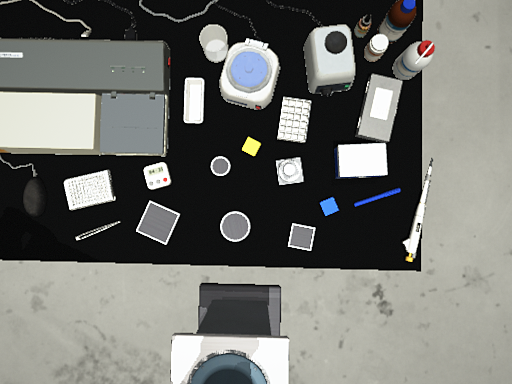

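View pics/side0.png

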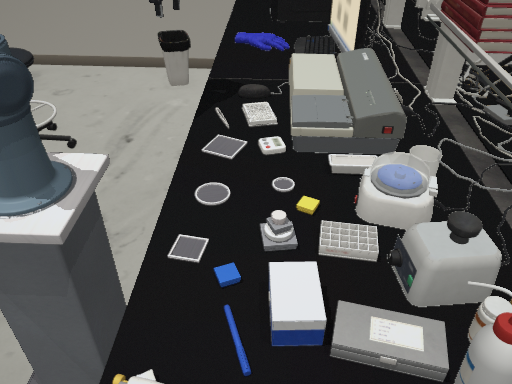

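The top view shows the stack at about (290,170). The trays are the large square (158,222), small round (220,166), large round (235,226) and small square (301,237). Things that could be mistaken for a dish are the yellow square (251,146), the blue square (330,206), the timer (157,175) and the white/grey rack (294,119). I choose the stack at (290,170), which is the white and grey one. Next I'll check it in a crop and measure.

```bash
cat > h.py <<'E'
import cv2,numpy as np,pickle
def ray(c,uv,z):
    """pixels -> world points on plane z"""
    W=np.linalg.inv(c["world_to_cam"]); uv=np.atleast_2d(uv).astype(float)
    d=np.c_[(uv[:,0]-c["cx"])/c["fx"],(uv[:,1]-c["cy"])/c["fy"],np.ones(len(uv))]@W[:3,:3].T
    o=W[:3,3]; return o+d*((z-o[2])/d[:,2])[:,None]
def heights(c):
    W=np.linalg.inv(c["world_to_cam"]); v,u=np.mgrid[:384,:512]; z=c["z_map"]
    P=np.stack([(u-c["cx"])/c["fx"]*z,(v-c["cy"])/c["fy"]*z,z],-1)@W[:3,:3].T+W[:3,3]
    P[z==0]=np.nan; return P
E
python3 - <<'E'
from h import *
for n in("top","side"):
    c=pickle.load(open(n+"0.pkl","rb")); g=c["color"].max(2)
    m=(g>70).astype(np.uint8)
    for name,uv in dict(top=dict(LS=(158,222),SR=(220,166),LR=(235,226),SS=(301,237)),side=dict(LS=(224,147),SR=(283,185),LR=(212,194),SS=(188,248)))[n].items():
        cs,_=cv2.findContours(m,cv2.RETR_EXTERNAL,cv2.CHAIN_APPROX_NONE)
        k=[q for q in cs if cv2.pointPolygonTest(q,uv,False)>=0]
        if not k: print(name,"none");continue
        p=ray(c,k[0][:,0],5)[:,:2].astype(np.float32)
        r=cv2.minAreaRect(p); print(n,name,np.round(r[0],1),np.round(r[1],1),round(r[2],1))
    P=heights(c)
    if n=="top":
        w=P[145:195,265:315]
        for lo,hi in((58,70),(42,54),(27,37),(12,24)):
            s=(w[...,2]>lo)&(w[...,2]<hi); q=w[s]
            if len(q)<5: print(lo,len(q)); continue
            r=cv2.minAreaRect(q[:,:2].astype(np.float32)); print(lo,len(q),q.mean(0).round(1),np.round(r[0],1),np.round(r[1],1),round(r[2],1))
t=pickle.load(open("top0.pkl","rb"));s=pickle.load(open("side0.pkl","rb"))
a=cv2.resize(t["color"][140:200,250:340],None,fx=6,fy=6,interpolation=2)[:,:400]
b=cv2.resize(s["color"][200:260,245:310],None,fx=6,fy=6,interpolation=2)
cv2.imwrite("pics/crop.png",np.hstack([a[:360],b[:360]]))
E
```

```text
top LS [455.6 207.3] [95.1 94.8] 67.5
top SR [615.8  40. ] [52.7 55.3] 1.4
top LR [450.4  -5.9] [82.  82.3] 1.4
top SS [ 426.2 -187.9] [66.7 65.7] 80.1
58 102 [ 602.6 -145.6   64.2] [ 603.1 -146.1] [27.9 28.1] 44.7
42 123 [ 603.9 -146.7   48. ] [ 604.2 -147. ] [39.4 40. ] 27.0
27 132 [ 600.  -149.8   32.2] [ 603.9 -148.7] [56.8 54.4] 1.0
12 260 [ 600.9 -149.5   18.4] [ 603.4 -149.6] [67.9 68.1] 9.3
side LS [455.9 204.7] [101.2  97.2] 67.3
side SR [615.5  36.4] [53.7 57.1] 3.0
side LR [450.1  -7.1] [83.7 84.7] 3.0
side SS [ 426.  -189.1] [69.  67.2] 80.3
```

View pics/crop.png

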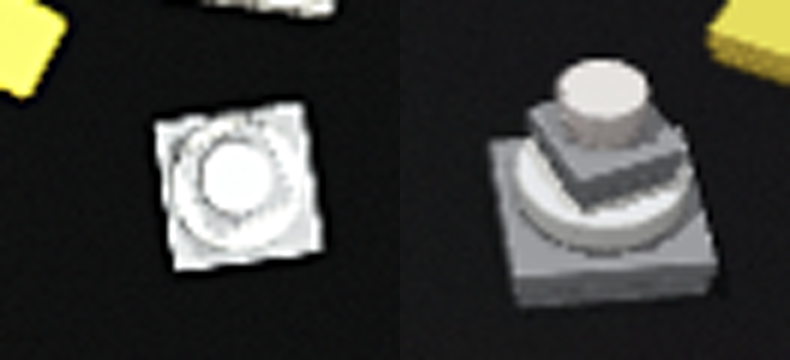

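The crop confirms the stack: white small round on grey small square (about 27°), on white large round, on grey large square (about 9°). The depth heights of 64, 48, 32 and 18 mm agree with the description. Next I'll plan the moves.

```bash
cat > plan.py <<'E'
"""plan.py x y z phi nrows : per-row tool-frame shifts (units of 0.2 m) and turn (of 180 deg) to a tool-down pose;
phi = world angle of the tool y axis, deg."""
import sys,numpy as np
from rig import bot
from scipy.spatial.transform import Rotation as R
s=bot.state(); M=R.from_rotvec(s["tcp_rot"]).as_matrix()
phi0=np.degrees(np.arctan2(M[1,1],M[0,1]))
x,y,z,phi,n=[float(a) for a in sys.argv[1:6]]; n=int(n)
d=np.array([x,y,z])-s["ee_pos"]; dphi=phi-phi0
print("t",round(s["clock"],2),"at",s["ee_pos"].round(1),"phi",phi0.round(2),"F",s["force"].round(1),"open",round(s["opening"],3),"| d",d.round(1),"dphi",round(dphi,2),"tilt",round(np.degrees(np.arccos(-M[2,2])),2))
for i in range(n):
    p=np.radians(phi0+dphi*i/n); ty=np.array([np.cos(p),np.sin(p)]); tx=np.array([-ty[1],ty[0]])*1.0
    tx=np.array([-np.sin(p),np.cos(p)])
    print(*np.round([d[:2]@tx/n/200,d[:2]@ty/n/200,-d[2]/n/200,0,0,-dphi/180/n],4),sep=", ")
E
python3 plan.py 603 -146 130 27 20
```

```text
t 0.1 at [244.9 601.6 230.3] phi 67.84 F [-0.  -0.4  0.1] open 1.0 | d [ 358.1 -747.6 -100.3] dphi -40.84 tilt 0.1
-0.1534, -0.1393, 0.0251, 0.0, 0.0, 0.0113
-0.1583, -0.1338, 0.0251, 0.0, 0.0, 0.0113
-0.1629, -0.128, 0.0251, 0.0, 0.0, 0.0113
-0.1674, -0.1221, 0.0251, 0.0, 0.0, 0.0113
-0.1716, -0.1161, 0.0251, 0.0, 0.0, 0.0113
-0.1757, -0.1099, 0.0251, 0.0, 0.0, 0.0113
-0.1795, -0.1036, 0.0251, 0.0, 0.0, 0.0113
-0.1831, -0.0971, 0.0251, 0.0, 0.0, 0.0113
-0.1864, -0.0905, 0.0251, 0.0, 0.0, 0.0113
-0.1895, -0.0838, 0.0251, 0.0, 0.0, 0.0113
-0.1924, -0.077, 0.0251, 0.0, 0.0, 0.0113
-0.195, -0.0701, 0.0251, 0.0, 0.0, 0.0113
-0.1974, -0.0631, 0.0251, 0.0, 0.0, 0.0113
-0.1995, -0.0561, 0.0251, 0.0, 0.0, 0.0113
-0.2014, -0.0489, 0.0251, 0.0, 0.0, 0.0113
-0.203, -0.0417, 0.0251, 0.0, 0.0, 0.0113
-0.2043, -0.0345, 0.0251, 0.0, 0.0, 0.0113
-0.2054, -0.0272, 0.0251, 0.0, 0.0, 0.0113
-0.2063, -0.0198, 0.0251, 0.0, 0.0, 0.0113
-0.2068, -0.0125, 0.0251, 0.0, 0.0, 0.0113
```

>>> jog_arm(
  plan=[1,-0.153,-0.139,0,0,0,0.0113,1,-0.158,-0.134,0,0,0,0.0113,1,-0.163,-0.128,0,0,0,0.0113,1,-0.167,-0.122,0,0,0,0.0113,1,-0.172,-0.116,0,0,0,0.0113],
  grip_force=30,
)

```text
clock: 0.6
ee_pos: [334.8, 413.6, 230.8]
tcp_rot: [-0.876, -3.017, 0.001]
force: [1.0, 0.0, -0.7]
opening: 0.999
finger_force: 0.0
```

>>> jog_arm(
  plan=[1,-0.176,-0.11,0,0,0,0.0113,1,-0.18,-0.104,0,0,0,0.0113,1,-0.183,-0.097,0,0,0,0.0113,1,-0.186,-0.09,0,0,0,0.0113,1,-0.19,-0.084,0,0,0,0.0113],
)

```text
clock: 1.1
ee_pos: [424.7, 226.7, 231.0]
tcp_rot: [-1.141, -2.927, 0.0]
force: [0.2, 0.7, -0.2]
opening: 1.0
finger_force: 0.0
```

>>> jog_arm(
  plan=[1,-0.192,-0.077,0.02,0,0,0.0113,1,-0.195,-0.07,0.02,0,0,0.0113,1,-0.197,-0.063,0.02,0,0,0.0113,1,-0.2,-0.056,0.02,0,0,0.0113,1,-0.201,-0.049,0.02,0,0,0.0113],
)

```text
clock: 1.6
ee_pos: [514.5, 40.0, 210.8]
tcp_rot: [-1.396, -2.814, 0.0]
force: [0.5, 0.2, 0.0]
opening: 1.003
finger_force: 0.0
```

>>> jog_arm(
  plan=[1,-0.203,-0.042,0.06,0,0,0.0113,1,-0.204,-0.034,0.06,0,0,0.0113,1,-0.205,-0.027,0.06,0,0,0.0113,1,-0.206,-0.02,0.06,0,0,0.0113,1,-0.207,-0.012,0.06,0,0,0.0113],
)

```text
clock: 2.1
ee_pos: [604.5, -146.3, 150.3]
tcp_rot: [-1.64, -2.679, 0.0]
force: [1.1, -1.2, 0.4]
opening: 1.0
finger_force: 0.0
```

```bash
python3 plan.py 603 -146 53.5 27 4
```

```text
t 2.1 at [ 604.5 -146.3  150.3] phi 27.06 F [ 1.1 -1.2  0.4] open 1.0 | d [ -1.5   0.3 -96.8] dphi -0.06 tilt 0.05
0.0011, -0.0015, 0.121, 0.0, 0.0, 0.0001
0.0011, -0.0015, 0.121, 0.0, 0.0, 0.0001
0.0011, -0.0015, 0.121, 0.0, 0.0, 0.0001
0.0011, -0.0015, 0.121, 0.0, 0.0, 0.0001
```

>>> jog_arm(
  plan=[0.6,0.0045,-0.006,0.1,0,0,0,0.6,0,0,0.12,0,0,0,0.6,0,0,0.12,0,0,0,0.6,0,0,0.1,0,0,0,0.6,0,0,0.045,0,0,0],
)

```text
clock: 2.6
ee_pos: [601.0, -143.8, 51.5]
tcp_rot: [-1.636, -2.677, 0.001]
force: [-0.2, -0.3, 0.4]
opening: 0.601
finger_force: 0.0
```

>>> jog_arm(
  plan=[0.6,0,0,0,0,0,0,0.5,0,0,0,0,0,0,0.4,0,0,0,0,0,0,0.3,0,0,0,0,0,0,0.2,0,0,0,0,0,0],
  grip_force=25,
)

```text
clock: 3.1
ee_pos: [603.9, -144.9, 55.9]
tcp_rot: [1.636, 2.679, 0.001]
force: [-0.6, 0.3, 4.8]
opening: 0.331
finger_force: 24.7
```

>>> jog_arm(
  plan=[0,0,0,0,0,0,0,0,0,0,0,0,0,0,0,0,0,0,0,0,0,0,0,0,0,0,0,0,0,0,0,0,0,0,0],
)

```text
clock: 3.6
ee_pos: [603.8, -144.9, 55.9]
tcp_rot: [1.636, 2.679, 0.001]
force: [-0.7, 0.2, 5.3]
opening: 0.333
finger_force: 24.8
```

```bash
python3 - <<'E'
from rig import bot, viewer
import cv2
print(bot.state()["ee_pos"],bot.state()["force"])
c=viewer.capture("side"); print
cv2.imwrite("pics/g1.png",cv2.resize(c["color"][160:270,220:350],None,fx=5,fy=5,interpolation=2))
E
```

```text
[ 603.84871523 -144.88209578   55.92244716] [-0.71336152  0.21931652  5.29398162]
```

View pics/g1.png

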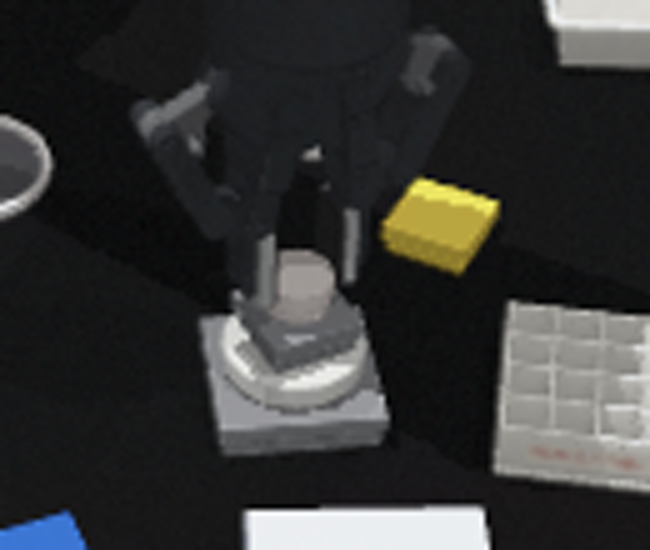

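The side crop shows the pads on either side of the small round dish at about (300,285), with the stack intact. Now I'll lift a little and check.

>>> jog_arm(
  plan=[0,0,0,-0.02,0,0,0,0,0,0,-0.03,0,0,0,0,0,0,-0.05,0,0,0,0,0,0,-0.1,0,0,0,0,0,0,0,0,0,0],
)

```text
clock: 4.15
ee_pos: [604.8, -145.4, 97.7]
tcp_rot: [1.635, 2.676, 0.001]
force: [0.9, -1.3, 0.9]
opening: 0.328
finger_force: 24.7
```

```bash
python3 - <<'E'
from rig import bot, viewer
import cv2
c=viewer.capture("side")
cv2.imwrite("pics/g2.png",cv2.resize(c["color"][160:270,220:350],None,fx=5,fy=5,interpolation=2))
E
python3 plan.py 615.5 39 90 27 5
```

```text
t 4.2 at [ 604.  -145.    96.2] phi 27.16 F [0.  0.2 0.2] open 0.336 | d [ 11.5 184.   -6.2] dphi -0.16 tilt 0.22
0.1585, 0.0942, 0.0062, 0.0, 0.0, 0.0002
0.1585, 0.0941, 0.0062, 0.0, 0.0, 0.0002
0.1586, 0.0941, 0.0062, 0.0, 0.0, 0.0002
0.1586, 0.094, 0.0062, 0.0, 0.0, 0.0002
0.1587, 0.0939, 0.0062, 0.0, 0.0, 0.0002
```

View pics/g2.png

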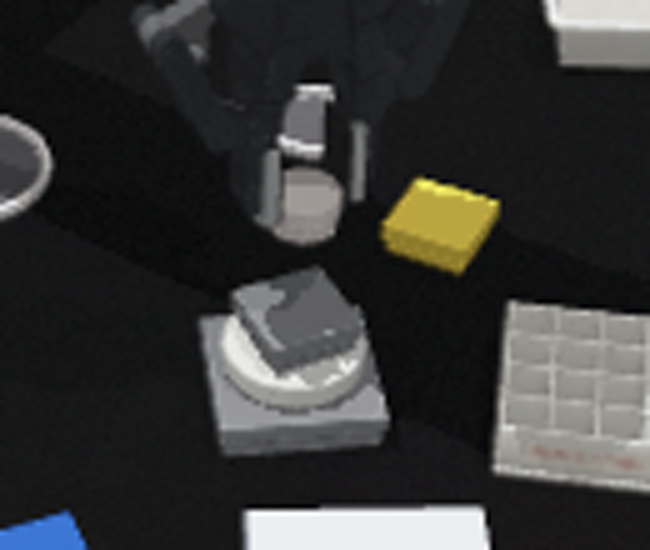

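>>> jog_arm(
  plan=[0,0.12,0.07,0,0,0,0,0,0.185,0.11,0,0,0,0,0,0.185,0.11,0,0,0,0,0,0.185,0.11,0,0,0,0,0,0.12,0.07,0,0,0,0],
)

```text
clock: 4.7
ee_pos: [612.9, 42.6, 93.2]
tcp_rot: [-1.635, -2.681, 0.001]
force: [-0.2, -0.1, -0.3]
opening: 0.334
finger_force: 24.7
```

>>> jog_arm(
  plan=[0,0,0,0.05,0,0,0,0,0,0,0.1,0,0,0,0,0,0,0.1,0,0,0,0,0,0,0.05,0,0,0,0,0,0,0,0,0,0],
)

```text
clock: 5.2
ee_pos: [612.0, 39.4, 31.7]
tcp_rot: [-1.637, -2.677, 0.003]
force: [-0.6, 0.3, -0.3]
opening: 0.338
finger_force: 24.8
```

```bash
python3 plan.py 615.5 39 11.5 27 1; python3 - <<'E'
from h import *
from rig import viewer
c=viewer.capture("side")
cv2.imwrite("pics/g3.png",cv2.resize(c["color"][120:210,230:340],None,fx=6,fy=6,interpolation=2))
E
```

```text
t 5.2 at [612.   39.4  31.7] phi 27.12 F [-0.6  0.3 -0.3] open 0.338 | d [  3.5  -0.4 -20.2] dphi -0.12 tilt 0.27
-0.0099, 0.0146, 0.1012, 0.0, 0.0, 0.0007
```

View pics/g3.png

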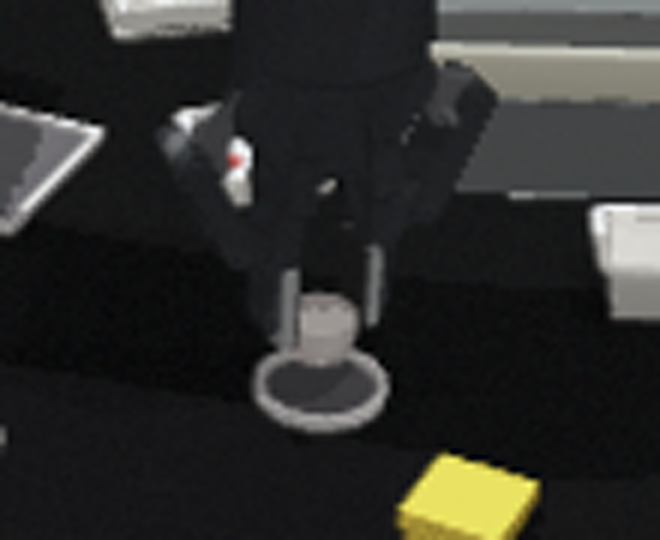

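The dish at (328,330) hangs just above the small round tray at (322,388). I'll lower it.

>>> jog_arm(
  plan=[0,-0.01,0.0145,0.04,0,0,0,0,0,0,0.035,0,0,0,0,0,0,0.015,0,0,0,0,0,0,0.005,0,0,0,0,0,0,0,0,0,0],
)

```text
clock: 5.75
ee_pos: [617.3, 39.5, 15.2]
tcp_rot: [-1.638, -2.681, 0.0]
force: [0.3, -0.4, 0.3]
opening: 0.334
finger_force: 24.8
```

```bash
python3 plan.py 615.5 39 10.5 27 1
```

```text
t 5.75 at [617.3  39.5  15.2] phi 27.16 F [ 0.3 -0.4  0.3] open 0.334 | d [-1.8 -0.5 -4.7] dphi -0.16 tilt 0.01
0.0021, -0.0091, 0.0235, 0.0, 0.0, 0.0009
```

>>> jog_arm(
  plan=[0,0,-0.006,0.0075,0,0,0,0,0,0,0.0075,0,0,0,0,0,0,0.005,0,0,0,0,0,0,0,0,0,0,0,0,0,0,0,0,0],
)

```text
clock: 6.25
ee_pos: [616.3, 38.9, 11.3]
tcp_rot: [1.638, 2.681, 0.0]
force: [0.0, 0.1, 0.6]
opening: 0.335
finger_force: 24.8
```

```bash
python3 plan.py 615.5 39 10.5 27 1
```

```text
t 6.25 at [616.3  38.9  11.3] phi 27.16 F [0.  0.1 0.6] open 0.335 | d [-0.8  0.1 -0.8] dphi -0.16 tilt 0.01
0.0025, -0.0034, 0.0042, 0.0, 0.0, 0.0009
```

>>> jog_arm(
  plan=[0,0,0,0.004,0,0,0,0,0,0,0.003,0,0,0,0,0,0,0,0,0,0,0,0,0,0,0,0,0,0,0,0,0,0,0,0],
)

```text
clock: 6.75
ee_pos: [616.5, 38.9, 10.8]
tcp_rot: [-1.638, -2.681, 0.0]
force: [-3.6, -0.6, 6.7]
opening: 0.328
finger_force: 25.3
```

Contact with the floor at 6.7 N, so I'll release and go up.

>>> jog_arm(
  plan=[0.45,0,0,0,0,0,0,0.6,0,0,0,0,0,0,0.6,0,0,-0.05,0,0,0,0.65,0,0,-0.15,0,0,0,0.65,0,0,-0.2,0,0,0],
)

```text
clock: 7.25
ee_pos: [614.5, 39.1, 89.0]
tcp_rot: [-1.636, -2.677, 0.003]
force: [0.6, -1.0, 0.7]
opening: 0.652
finger_force: 0.0
```

```bash
python3 plan.py 604 -147 90 27 5
```

```text
t 7.25 at [614.5  39.1  89. ] phi 27.15 F [ 0.6 -1.   0.7] open 0.652 | d [ -10.5 -186.1    1. ] dphi -0.15 tilt 0.27
-0.1607, -0.0943, -0.001, 0.0, 0.0, 0.0002
-0.1608, -0.0942, -0.001, 0.0, 0.0, 0.0002
-0.1608, -0.0941, -0.001, 0.0, 0.0, 0.0002
-0.1609, -0.094, -0.001, 0.0, 0.0, 0.0002
-0.1609, -0.0939, -0.001, 0.0, 0.0, 0.0002
```

```bash
cat > st.py <<'E'
from h import *
from rig import viewer
c=viewer.capture("top"); P=heights(c); cv2.imwrite("pics/last.png",c["color"])
w=P[135:205,255:325]
for lo,hi in((42,54),(27,37),(12,24)):
    q=w[(w[...,2]>lo)&(w[...,2]<hi)]
    if len(q)<20: continue
    r=cv2.minAreaRect(q[:,:2].astype(np.float32)); print(lo,len(q),np.round(r[0],1),np.round(r[1],1),round(r[2],1),"zmed",np.median(q[:,2]).round(1))
E
python3 st.py
```

```text
42 226 [ 604.2 -146.6] [39.6 39.9] 26.3 zmed 48.6
27 150 [ 637.5 -156.9] [123.3  76.2] 4.3 zmed 31.6
12 351 [ 597.8 -148. ] [215.6 142.4] 17.8 zmed 18.5
```

>>> jog_arm(
  plan=[0.7,-0.14,-0.082,0,0,0,0,0.7,-0.2,-0.117,0,0,0,0,0.7,-0.2,-0.117,0,0,0,0,0.7,-0.17,-0.1,0,0,0,0,0.7,-0.094,-0.054,0,0,0,0],
)

```text
clock: 7.8
ee_pos: [606.1, -150.3, 90.8]
tcp_rot: [1.64, 2.677, -0.0]
force: [-0.3, -0.6, -0.5]
opening: 0.699
finger_force: 0.0
```

>>> jog_arm(
  plan=[0.7,0,0,0.03,0,0,0,0.7,0,0,0.06,0,0,0,0.7,0,0,0.06,0,0,0,0.7,0,0,0.03,0,0,0,0.7,0,0,0,0,0,0],
)

```text
clock: 8.3
ee_pos: [604.9, -145.5, 51.8]
tcp_rot: [-1.634, -2.679, 0.001]
force: [0.4, 0.4, -0.0]
opening: 0.703
finger_force: 0.0
```

```bash
python3 plan.py 604 -147 36.5 27 1
```

```text
t 8.3 at [ 604.9 -145.5   51.8] phi 27.24 F [ 0.4  0.4 -0. ] open 0.703 | d [ -0.9  -1.5 -15.3] dphi -0.24 tilt 0.21
-0.0044, -0.0074, 0.0766, 0.0, 0.0, 0.0013
```

>>> jog_arm(
  plan=[0.7,-0.003,-0.006,0.035,0,0,0.001,0.7,0,0,0.03,0,0,0,0.7,0,0,0.012,0,0,0,0.65,0,0,0,0,0,0,0.6,0,0,0,0,0,0],
)

```text
clock: 8.8
ee_pos: [605.4, -148.3, 38.6]
tcp_rot: [1.642, 2.678, 0.0]
force: [-0.5, 0.6, 0.3]
opening: 0.603
finger_force: 0.0
```

>>> jog_arm(
  plan=[0.55,0,0,0,0,0,0,0.5,0,0,0,0,0,0,0.45,0,0,0,0,0,0,0.2,0,0,0,0,0,0,0,0,0,0,0,0,0],
)

```text
clock: 9.3
ee_pos: [605.6, -148.4, 39.0]
tcp_rot: [1.642, 2.678, 0.0]
force: [0.3, -0.2, 3.3]
opening: 0.461
finger_force: 25.9
```

```bash
python3 plan.py 604 -147 36.5 27 1
```

```text
t 9.3 at [ 605.6 -148.4   39. ] phi 26.98 F [ 0.3 -0.2  3.3] open 0.461 | d [-1.6  1.4 -2.5] dphi 0.02 tilt 0.05
0.0098, -0.0042, 0.0125, 0.0, 0.0, -0.0001
```

>>> jog_arm(
  plan=[0,0,0,-0.01,0,0,0,0,0,0,-0.03,0,0,0,0,0,0,-0.06,0,0,0,0,0,0,-0.1,0,0,0,0,0,0,-0.06,0,0,0],
)

```text
clock: 9.8
ee_pos: [606.1, -148.5, 92.8]
tcp_rot: [1.641, 2.676, 0.001]
force: [0.8, -0.4, 0.4]
opening: 0.458
finger_force: 25.6
```

```bash
python3 plan.py 426 -188.3 88 -10 5; python3 - <<'E'
from h import *
from rig import viewer
c=viewer.capture("side")
cv2.imwrite("pics/g4.png",cv2.resize(c["color"][140:270,160:330],None,fx=4,fy=4,interpolation=2))
E
```

```text
t 9.8 at [ 606.1 -148.5   92.8] phi 26.98 F [ 0.8 -0.4  0.4] open 0.458 | d [-180.1  -39.8   -4.8] dphi -36.98 tilt 0.15
0.0463, -0.1786, 0.0048, 0.0, 0.0, 0.0411
0.0229, -0.183, 0.0048, 0.0, 0.0, 0.0411
-0.0008, -0.1845, 0.0048, 0.0, 0.0, 0.0411
-0.0246, -0.1828, 0.0048, 0.0, 0.0, 0.0411
-0.0479, -0.1781, 0.0048, 0.0, 0.0, 0.0411
```

View pics/g4.png

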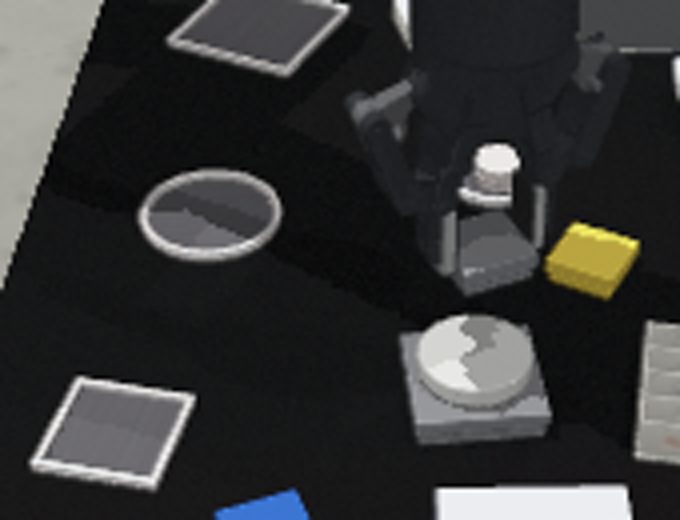

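The crop shows the small square dish held level at (490,250). The small round dish is in its tray at (495,175), and the rest of the stack is undisturbed at (475,360).

>>> jog_arm(
  plan=[0,0.03,-0.12,0,0,0,0.041,0,0.027,-0.218,0,0,0,0.041,0,-0.001,-0.235,0,0,0,0.041,0,-0.03,-0.215,0,0,0,0.041,0,-0.032,-0.118,0,0,0,0.041],
)

```text
clock: 10.35
ee_pos: [423.4, -188.1, 89.9]
tcp_rot: [-2.41, -2.013, 0.001]
force: [0.1, -0.3, -1.5]
opening: 0.457
finger_force: 25.6
```

>>> jog_arm(
  plan=[0,0,0,0.05,0,0,0,0,0,0,0.1,0,0,0,0,0,0,0.1,0,0,0,0,0,0,0.05,0,0,0,0,0,0,0,0,0,0],
)

```text
clock: 10.85
ee_pos: [425.5, -187.5, 29.0]
tcp_rot: [-2.402, -2.02, 0.001]
force: [0.2, -0.4, -0.0]
opening: 0.459
finger_force: 25.6
```

```bash
python3 plan.py 426 -188.3 9.5 -10 1
```

```text
t 10.85 at [ 425.5 -187.5   29. ] phi -9.87 F [ 0.2 -0.4 -0. ] open 0.459 | d [  0.5  -0.8 -19.5] dphi -0.13 tilt 0.19
-0.0036, 0.003, 0.0976, 0.0, 0.0, 0.0007
```

>>> jog_arm(
  plan=[0,-0.003,0.003,0.035,0,0,0,0,0,0,0.035,0,0,0,0,0,0,0.012,0,0,0,0,0,0,0.005,0,0,0,0,0,0,0,0,0,0],
)

```text
clock: 11.35
ee_pos: [426.7, -189.1, 13.1]
tcp_rot: [2.405, 2.021, 0.0]
force: [0.4, -0.4, -0.8]
opening: 0.463
finger_force: 25.6
```

>>> jog_arm(
  plan=[0,0,0,0.003,0,0,0,0,0,0,0.003,0,0,0,0,0,0,0,0,0,0,0,0,0,0,0,0,0,0,0,0,0,0,0,0],
)

```text
clock: 11.85
ee_pos: [426.7, -189.1, 12.0]
tcp_rot: [2.405, 2.021, 0.0]
force: [-0.1, 0.8, -0.4]
opening: 0.458
finger_force: 25.6
```

>>> jog_arm(
  plan=[0,0,0,0.005,0,0,0,0,0,0,0.004,0,0,0,0,0,0,0.002,0,0,0,0,0,0,0,0,0,0,0,0,0,0,0,0,0],
)

```text
clock: 12.35
ee_pos: [426.7, -189.0, 9.9]
tcp_rot: [-2.405, -2.021, 0.0]
force: [-1.5, 1.4, 3.6]
opening: 0.459
finger_force: 26.0
```

>>> jog_arm(
  plan=[0.55,0,0,0,0,0,0,0.65,0,0,0,0,0,0,0.65,0,0,-0.05,0,0,0,0.8,0,0,-0.15,0,0,0,0.9,0,0,-0.2,0,0,0],
)

```text
clock: 12.85
ee_pos: [425.3, -188.1, 89.5]
tcp_rot: [-2.402, -2.018, 0.001]
force: [-0.0, -0.6, 1.3]
opening: 0.897
finger_force: 0.0
```

```bash
python3 st.py; python3 plan.py 604 -148.7 80 9.3 5
```

```text
27 379 [ 637.6 -155. ] [ 64.5 126. ] 87.2 zmed 32.0
12 348 [ 599.1 -147.2] [218.8 141.8] 17.9 zmed 18.0
t 12.9 at [ 429.9 -191.3   97.3] phi -9.9 F [ 4.4 -2.3  4.3] open 0.903 | d [174.1  42.6 -17.3] dphi 19.2 tilt 0.57
0.0719, 0.1641, 0.0173, 0.0, 0.0, -0.0213
0.0608, 0.1686, 0.0173, 0.0, 0.0, -0.0213
0.0493, 0.1723, 0.0173, 0.0, 0.0, -0.0213
0.0377, 0.1752, 0.0173, 0.0, 0.0, -0.0213
0.0259, 0.1773, 0.0173, 0.0, 0.0, -0.0213
```

View pics/last.png

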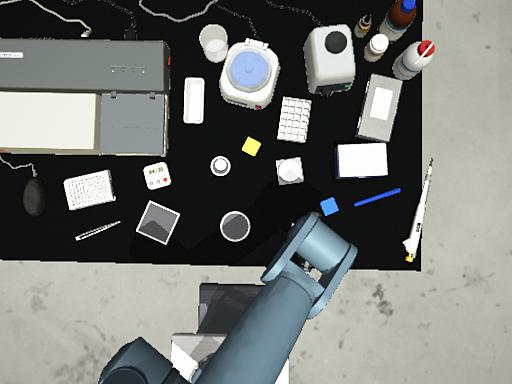

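The top view shows the small round dish sitting in its tray at (220,166) and the remaining stack at (290,171). I'll remeasure the stack with a tighter window.

```bash
sed -i 's/P\[135:205,255:325\]/P[150:192,270:310]/' st.py; python3 st.py; python3 plan.py 604 -148.7 80 9.3 1
```

```text
27 354 [ 603.7 -148.7] [56.9 54.3] 0.6 zmed 32.2
12 257 [ 603.6 -149.7] [68.2 68.3] 9.1 zmed 18.7
t 12.95 at [ 430.2 -191.7   95.6] phi -9.91 F [ 0.2 -0.   0.5] open 0.899 | d [173.8  43.  -15.6] dphi 19.21 tilt 0.67
0.3611, 0.8192, 0.0781, 0.0, 0.0, -0.1067
```

>>> jog_arm(
  plan=[0.9,0.058,0.131,0,0,0,-0.0213,0.9,0.067,0.186,0,0,0,-0.0213,0.9,0.054,0.19,0,0,0,-0.0213,0.9,0.042,0.192,0,0,0,-0.0213,0.9,0.024,0.16,0,0,0,-0.0213],
)

```text
clock: 13.45
ee_pos: [602.5, -145.5, 89.6]
tcp_rot: [2.031, 2.397, 0.0]
force: [-0.1, -1.3, 0.3]
opening: 0.9
finger_force: 0.0
```

>>> jog_arm(
  plan=[0.9,0,0,0.05,0,0,0,0.9,0,0,0.1,0,0,0,0.9,0,0,0.05,0,0,0,0.9,0,0,0,0,0,0,0.9,0,0,0,0,0,0],
)

```text
clock: 13.95
ee_pos: [600.4, -146.4, 49.7]
tcp_rot: [-2.036, -2.392, 0.0]
force: [0.7, -0.3, 0.2]
opening: 0.9
finger_force: 0.0
```

```bash
python3 plan.py 604 -148.7 20 9.3 1
```

```text
t 13.95 at [ 600.4 -146.4   49.7] phi 9.22 F [ 0.7 -0.3  0.2] open 0.9 | d [  3.6  -2.3 -29.7] dphi 0.08 tilt 0.03
-0.0143, 0.0161, 0.1485, 0.0, 0.0, -0.0005
```

>>> jog_arm(
  plan=[0.9,-0.014,0.016,0.04,0,0,0,0.9,0,0,0.07,0,0,0,0.9,0,0,0.04,0,0,0,0.9,0,0,0.005,0,0,0,0.85,0,0,0,0,0,0],
)

```text
clock: 14.45
ee_pos: [604.0, -148.3, 18.0]
tcp_rot: [-2.034, -2.392, 0.001]
force: [-0.0, -1.0, 0.2]
opening: 0.852
finger_force: 0.0
```

```bash
python3 plan.py 604 -148.7 18 9.3 1
```

```text
t 14.45 at [ 604.  -148.3   18. ] phi 9.25 F [-0.  -1.   0.2] open 0.852 | d [-0.  -0.4  0. ] dphi 0.05 tilt 0.07
-0.0021, -0.0004, -0.0001, 0.0, 0.0, -0.0003
```

>>> jog_arm(
  plan=[0.8,0,0,0,0,0,0,0.75,0,0,0,0,0,0,0.7,0,0,0,0,0,0,0.65,0,0,0,0,0,0,0.4,0,0,0,0,0,0],
)

```text
clock: 14.95
ee_pos: [605.0, -148.7, 19.5]
tcp_rot: [2.034, 2.392, 0.001]
force: [-0.7, -0.2, 4.0]
opening: 0.662
finger_force: 26.8
```

>>> jog_arm(
  plan=[0,0,0,0,0,0,0,0,0,0,0,0,0,0,0,0,0,-0.01,0,0,0,0,0,0,-0.02,0,0,0,0,0,0,-0.03,0,0,0],
)

```text
clock: 15.45
ee_pos: [603.7, -148.2, 30.2]
tcp_rot: [-2.034, -2.392, 0.001]
force: [0.6, -0.0, 0.1]
opening: 0.664
finger_force: 26.7
```

>>> jog_arm(
  plan=[0,0,0,-0.05,0,0,0,0,0,0,-0.08,0,0,0,0,0,0,-0.06,0,0,0,0,0,0,-0.03,0,0,0,0,0,0,0,0,0,0],
)

```text
clock: 15.95
ee_pos: [605.4, -148.9, 76.6]
tcp_rot: [2.033, 2.391, 0.001]
force: [0.7, -0.9, -0.3]
opening: 0.663
finger_force: 26.7
```

```bash
python3 plan.py 450.3 -6.5 74 9.3 5; python3 - <<'E'
from h import *
from rig import viewer
c=viewer.capture("side")
cv2.imwrite("pics/g5.png",cv2.resize(c["color"][140:270,160:330],None,fx=4,fy=4,interpolation=2))
E
```

```text
t 15.95 at [ 605.4 -148.9   76.6] phi 9.25 F [ 0.7 -0.9 -0.3] open 0.663 | d [-155.1  142.4   -2.6] dphi 0.05 tilt 0.18
0.1655, -0.1302, 0.0026, 0.0, 0.0, -0.0001
0.1655, -0.1302, 0.0026, 0.0, 0.0, -0.0001
0.1655, -0.1302, 0.0026, 0.0, 0.0, -0.0001
0.1655, -0.1301, 0.0026, 0.0, 0.0, -0.0001
0.1656, -0.1301, 0.0026, 0.0, 0.0, -0.0001
```

View pics/g5.png

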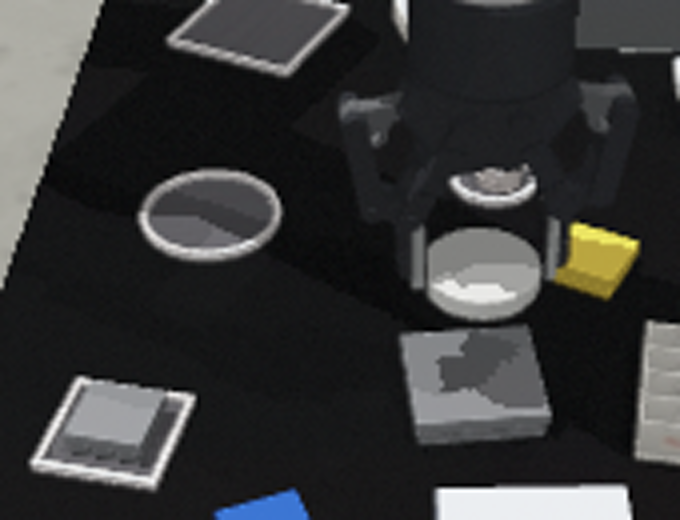

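The large round dish is held level at (483,275) above the large square dish. The small square dish lies inside its tray at (110,425).

>>> jog_arm(
  plan=[0,0.11,-0.087,0,0,0,0,0,0.19,-0.15,0,0,0,0,0,0.19,-0.15,0,0,0,0,0,0.19,-0.15,0,0,0,0,0,0.148,-0.114,0,0,0,0],
)

```text
clock: 16.5
ee_pos: [446.2, -4.2, 73.4]
tcp_rot: [-2.033, -2.391, 0.002]
force: [0.6, 0.3, 0.3]
opening: 0.661
finger_force: 26.8
```

>>> jog_arm(
  plan=[0,0,0,0.05,0,0,0,0,0,0,0.1,0,0,0,0,0,0,0.08,0,0,0,0,0,0,0.03,0,0,0,0,0,0,0,0,0,0],
)

```text
clock: 17.0
ee_pos: [448.7, -6.0, 21.6]
tcp_rot: [-2.034, -2.391, 0.002]
force: [0.6, -0.4, -0.4]
opening: 0.664
finger_force: 26.8
```

```bash
python3 plan.py 450.3 -6.5 4 9.3 1
```

```text
t 17.0 at [448.7  -6.   21.6] phi 9.22 F [ 0.6 -0.4 -0.4] open 0.664 | d [  1.6  -0.5 -17.6] dphi 0.08 tilt 0.15
-0.0037, 0.0077, 0.088, 0.0, 0.0, -0.0004
```

>>> jog_arm(
  plan=[0,-0.004,0.008,0.03,0,0,0,0,0,0,0.03,0,0,0,0,0,0,0.012,0,0,0,0,0,0,0.005,0,0,0,0,0,0,0,0,0,0],
)

```text
clock: 17.5
ee_pos: [451.0, -6.4, 7.3]
tcp_rot: [-2.035, -2.393, 0.0]
force: [-0.4, 0.3, -1.2]
opening: 0.663
finger_force: 26.8
```

>>> jog_arm(
  plan=[0,0,0,0.003,0,0,0,0,0,0,0.003,0,0,0,0,0,0,0,0,0,0,0,0,0,0,0,0,0,0,0,0,0,0,0,0],
)

```text
clock: 18.0
ee_pos: [451.1, -6.5, 6.1]
tcp_rot: [2.035, 2.393, 0.0]
force: [-0.0, 0.2, 0.6]
opening: 0.666
finger_force: 26.8
```

>>> jog_arm(
  plan=[0,0,0,0.005,0,0,0,0,0,0,0.003,0,0,0,0,0,0,0.003,0,0,0,0,0,0,0,0,0,0,0,0,0,0,0,0,0],
)

```text
clock: 18.5
ee_pos: [451.0, -6.5, 4.0]
tcp_rot: [-2.035, -2.393, 0.0]
force: [-1.4, -0.1, 2.5]
opening: 0.663
finger_force: 26.9
```

>>> jog_arm(
  plan=[0.75,0,0,0.001,0,0,0,0.82,0,0,0,0,0,0,0.85,0,0,-0.05,0,0,0,1,0,0,-0.13,0,0,0,1,0,0,-0.17,0,0,0],
)

```text
clock: 19.0
ee_pos: [449.7, -6.2, 73.8]
tcp_rot: [-2.033, -2.391, 0.002]
force: [1.6, -1.4, -1.2]
opening: 1.0
finger_force: 0.0
```

```bash
python3 st.py;  python3 plan.py 603.6 -149.7 74 9.2 5
```

```text
12 619 [ 603.5 -149.5] [68.2 67.8] 9.0 zmed 18.9
t 19.05 at [454.4  -7.2  80.1] phi 9.27 F [4.8 0.1 3.6] open 1.002 | d [ 149.2 -142.5   -6.1] dphi -0.07 tilt 0.49
-0.1647, 0.1243, 0.0061, 0.0, 0.0, 0.0001
-0.1646, 0.1243, 0.0061, 0.0, 0.0, 0.0001
-0.1646, 0.1243, 0.0061, 0.0, 0.0, 0.0001
-0.1646, 0.1244, 0.0061, 0.0, 0.0, 0.0001
-0.1645, 0.1244, 0.0061, 0.0, 0.0, 0.0001
```

>>> jog_arm(
  plan=[1,-0.11,0.087,0,0,0,0,1,-0.19,0.15,0,0,0,0,1,-0.19,0.15,0,0,0,0,1,-0.19,0.15,0,0,0,0,1,-0.148,0.114,0,0,0,0],
)

```text
clock: 19.55
ee_pos: [608.2, -151.1, 74.5]
tcp_rot: [2.035, 2.391, 0.001]
force: [-0.1, 0.9, 0.8]
opening: 0.996
finger_force: 0.0
```

>>> jog_arm(
  plan=[1,0,0,0.03,0,0,0,1,0,0,0.06,0,0,0,1,0,0,0.06,0,0,0,1,0,0,0.03,0,0,0,1,0,0,0,0,0,0],
)

```text
clock: 20.05
ee_pos: [604.4, -147.6, 35.8]
tcp_rot: [-2.032, -2.391, 0.002]
force: [0.6, -0.2, -0.5]
opening: 1.002
finger_force: 0.0
```

```bash
python3 plan.py 603.6 -149.7 -1 9.2 1
```

```text
t 20.05 at [ 604.4 -147.6   35.8] phi 9.29 F [ 0.6 -0.2 -0.5] open 1.002 | d [ -0.8  -2.1 -36.8] dphi -0.09 tilt 0.22
-0.0096, -0.0054, 0.1842, 0.0, 0.0, 0.0005
```

>>> jog_arm(
  plan=[1,-0.009,-0.005,0.04,0,0,0,1,0,0,0.07,0,0,0,1,0,0,0.05,0,0,0,1,0,0,0.012,0,0,0,0.95,0,0,0,0,0,0],
)

```text
clock: 20.55
ee_pos: [604.9, -150.7, 2.3]
tcp_rot: [-2.034, -2.392, 0.001]
force: [0.2, -0.7, -0.0]
opening: 0.948
finger_force: 0.0
```

>>> jog_arm(
  plan=[0.9,0,0,0,0,0,0,0.85,0,0,0,0,0,0,0.8,0,0,0,0,0,0,0.7,0,0,0,0,0,0,0.4,0,0,0,0,0,0],
  grip_force=30,
)

```text
clock: 21.05
ee_pos: [606.1, -151.2, 4.1]
tcp_rot: [2.034, 2.392, 0.001]
force: [0.0, -0.2, 4.3]
opening: 0.785
finger_force: 34.2
```

>>> jog_arm(
  plan=[0,0,0,0,0,0,0,0,0,0,0,0,0,0,0,0,0,-0.01,0,0,0,0,0,0,-0.02,0,0,0,0,0,0,-0.03,0,0,0],
)

```text
clock: 21.55
ee_pos: [604.6, -150.6, 14.7]
tcp_rot: [-2.034, -2.392, 0.001]
force: [0.9, -0.2, -0.6]
opening: 0.784
finger_force: 33.7
```

>>> jog_arm(
  plan=[0,0,0,-0.05,0,0,0,0,0,0,-0.08,0,0,0,0,0,0,-0.08,0,0,0,0,0,0,-0.04,0,0,0,0,0,0,0,0,0,0],
)

```text
clock: 22.05
ee_pos: [606.9, -151.5, 67.9]
tcp_rot: [2.032, 2.39, 0.002]
force: [0.7, 0.5, -0.9]
opening: 0.781
finger_force: 33.8
```

```bash
python3 plan.py 455.7 206 65 -22.5 10; python3 - <<'E'
from h import *
from rig import viewer
c=viewer.capture("side")
cv2.imwrite("pics/g6.png",cv2.resize(c["color"][140:270,160:330],None,fx=4,fy=4,interpolation=2))
E
```

```text
t 22.05 at [ 606.9 -151.5   67.9] phi 9.25 F [ 0.7  0.5 -0.9] open 0.781 | d [-151.2  357.5   -2.9] dphi -31.75 tilt 0.25
0.1886, -0.0459, 0.0014, 0.0, 0.0, 0.0176
0.1858, -0.0562, 0.0014, 0.0, 0.0, 0.0176
0.1824, -0.0664, 0.0014, 0.0, 0.0, 0.0176
0.1784, -0.0764, 0.0014, 0.0, 0.0, 0.0176
0.1739, -0.0862, 0.0014, 0.0, 0.0, 0.0176
0.1688, -0.0957, 0.0014, 0.0, 0.0, 0.0176
0.1633, -0.1049, 0.0014, 0.0, 0.0, 0.0176
0.1572, -0.1138, 0.0014, 0.0, 0.0, 0.0176
0.1507, -0.1223, 0.0014, 0.0, 0.0, 0.0176
0.1437, -0.1305, 0.0014, 0.0, 0.0, 0.0176
```

View pics/g6.png

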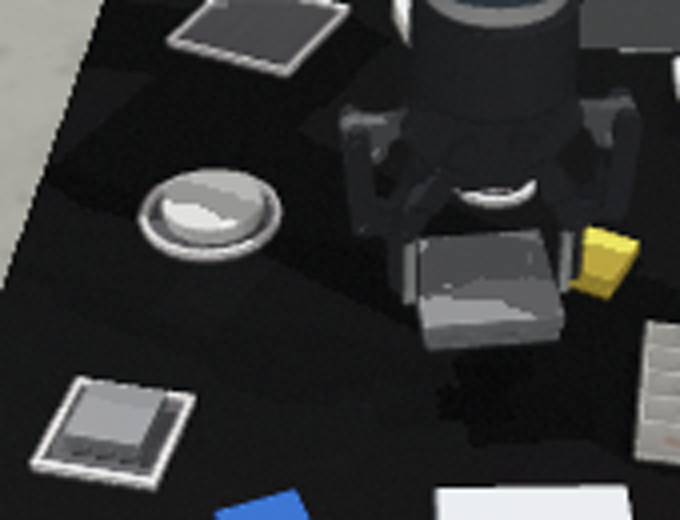

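The large square dish is held level at (490,290), and the large round dish is in its tray at (210,213). I'll carry the large square dish to its own tray.

>>> jog_arm(
  plan=[0,0.12,-0.03,0,0,0,0.0176,0,0.186,-0.056,0,0,0,0.0176,0,0.186,-0.067,0,0,0,0.0176,0,0.181,-0.077,0,0,0,0.0176,0,0.178,-0.088,0,0,0,0.0176],
)

```text
clock: 22.6
ee_pos: [533.2, 18.3, 64.4]
tcp_rot: [-2.347, -2.086, 0.002]
force: [1.0, 0.1, -0.6]
opening: 0.785
finger_force: 33.8
```

>>> jog_arm(
  plan=[0,0.175,-0.1,0,0,0,0.0176,0,0.168,-0.108,0,0,0,0.0176,0,0.161,-0.117,0,0,0,0.0176,0,0.154,-0.125,0,0,0,0.0176,0,0.13,-0.118,0,0,0,0.0176],
)

```text
clock: 23.1
ee_pos: [456.7, 197.6, 64.6]
tcp_rot: [-2.612, -1.744, 0.002]
force: [-0.1, -0.0, 0.1]
opening: 0.788
finger_force: 33.8
```

```bash
python3 plan.py 455.7 206 65 -22.5 1
```

```text
t 23.1 at [456.7 197.6  64.6] phi -22.54 F [-0.1 -0.   0.1] open 0.788 | d [-1.   8.4  0.4] dphi 0.04 tilt 0.09
0.0366, -0.0208, -0.0022, 0.0, 0.0, -0.0002
```

>>> jog_arm(
  plan=[0,0.02,-0.01,0.03,0,0,0,0,0.016,-0.01,0.08,0,0,0,0,0,0,0.06,0,0,0,0,0,0,0.03,0,0,0,0,0,0,0,0,0,0],
)

```text
clock: 23.6
ee_pos: [456.7, 203.6, 23.9]
tcp_rot: [-2.611, -1.745, 0.004]
force: [-0.3, -0.0, -0.9]
opening: 0.781
finger_force: 33.8
```

```bash
python3 plan.py 455.7 206 6 -22.5 1
```

```text
t 23.6 at [456.7 203.6  23.9] phi -22.48 F [-0.3 -0.  -0.9] open 0.781 | d [ -1.    2.4 -17.9] dphi -0.02 tilt 0.17
0.0093, -0.0092, 0.0896, 0.0, 0.0, 0.0001
```

>>> jog_arm(
  plan=[0,0.009,-0.008,0.03,0,0,0,0,0,0,0.03,0,0,0,0,0,0,0.012,0,0,0,0,0,0,0.004,0,0,0,0,0,0,0,0,0,0],
)

```text
clock: 24.1
ee_pos: [456.7, 206.7, 10.1]
tcp_rot: [2.611, 1.747, -0.0]
force: [0.7, -0.3, 0.0]
opening: 0.785
finger_force: 33.8
```

>>> jog_arm(
  plan=[0,0,0,0.003,0,0,0,0,0,0,0.003,0,0,0,0,0,0,0.003,0,0,0,0,0,0,0,0,0,0,0,0,0,0,0,0,0],
)

```text
clock: 24.6
ee_pos: [456.7, 206.7, 8.3]
tcp_rot: [-2.611, -1.747, 0.0]
force: [0.4, -0.9, -0.8]
opening: 0.786
finger_force: 33.8
```

>>> jog_arm(
  plan=[0,0,0,0.004,0,0,0,0,0,0,0.003,0,0,0,0,0,0,0.003,0,0,0,0,0,0,0,0,0,0,0,0,0,0,0,0,0],
)

```text
clock: 25.1
ee_pos: [456.7, 206.7, 6.6]
tcp_rot: [2.611, 1.747, -0.0]
force: [-3.8, -0.4, 5.0]
opening: 0.785
finger_force: 34.4
```

>>> jog_arm(
  plan=[0.88,0,0,0,0,0,0,0.97,0,0,0,0,0,0,1,0,0,-0.05,0,0,0,1,0,0,-0.15,0,0,0,1,0,0,-0.2,0,0,0],
)

```text
clock: 25.6
ee_pos: [455.0, 206.3, 85.9]
tcp_rot: [-2.61, -1.746, 0.006]
force: [1.1, -0.6, 0.4]
opening: 1.002
finger_force: 0.0
```

>>> jog_arm(
  plan=[1,0,0,-0.2,0,0,0,1,0.1,0,-0.2,0,0,0,1,0.2,0,-0.1,0,0,0,1,0.2,0,0,0,0,0,1,0.2,0,0,0,0,0],
)

```text
clock: 26.1
ee_pos: [511.2, 337.8, 188.6]
tcp_rot: [2.611, 1.746, 0.005]
force: [0.8, -0.0, 0.1]
opening: 1.0
finger_force: 0.0
```

>>> jog_arm(
  plan=[1,0.2,0,0,0,0,0,1,0.2,0,0,0,0,0,1,0.1,0,0,0,0,0,1,0,0,0,0,0,0,1,0,0,0,0,0,0],
)

```text
clock: 26.6
ee_pos: [547.9, 428.2, 186.3]
tcp_rot: [2.611, 1.747, -0.001]
force: [-0.8, -0.6, -0.1]
opening: 1.001
finger_force: 0.0
```

```bash
python3 - <<'E'
from h import *
from rig import viewer,bot
print(bot.state()["ee_pos"],bot.state()["qd"].round(3))
ims=[]
for n in("top","side"):
    c=viewer.capture(n)
    if n=="top":
        P=heights(c)
        for nm,x,y,r,h in(("SR",615.7,39,22,18.5),("SS",426,-188.3,28,18.5),("LR",450.3,-6.3,36,16.5),("LS",455.7,206.5,46,20.5)):
            q=P[(np.hypot(P[...,0]-x,P[...,1]-y)<r+12)&(P[...,2]>11)&(P[...,2]<30)]
            if len(q)<20: print(nm,len(q)); continue
            b=cv2.minAreaRect(q[:,:2].astype(np.float32)); A=np.c_[q[:,:2]-q[:,:2].mean(0),np.ones(len(q))]
            f=np.linalg.lstsq(A,q[:,2],rcond=None)[0]
            print(nm,np.round(b[0],1),"off",np.round(np.subtract(b[0],(x,y)),1),np.round(b[1],1),round(b[2],1),"h",f[2].round(1),"want",h,"slope deg",np.degrees(np.hypot(*f[:2])).round(1))
        ims.append(cv2.resize(c["color"][120:260,110:410],(800,373),interpolation=2)[:300])
        cv2.imwrite("pics/end_top.png",cv2.resize(c["color"][120:260,110:350],None,fx=3.2,fy=3.2,interpolation=2))
    else: cv2.imwrite("pics/end_side.png",cv2.resize(c["color"][100:300,140:340],None,fx=3,fy=3,interpolation=2))
E
```

```text
[547.93068434 428.22680166 186.29117105] [-0.016 -0.019  0.025  0.    -0.002  0.001]
SR [612.4  39.3] off [-3.3  0.3] [29.1 39.3] 76.2 h 19.2 want 18.5 slope deg 3.2
SS [ 424.3 -188.7] off [-1.7 -0.4] [53.9 60.7] 76.7 h 18.7 want 18.5 slope deg 0.5
LR [447.6  -2.1] off [-2.7  4.2] [60.5 69.9] 23.2 h 16.6 want 16.5 slope deg 1.0
LS [454.6 205.6] off [-1.1 -0.9] [86.9 86.5] 64.9 h 21.3 want 20.5 slope deg 0.4
```

View pics/end_top.png

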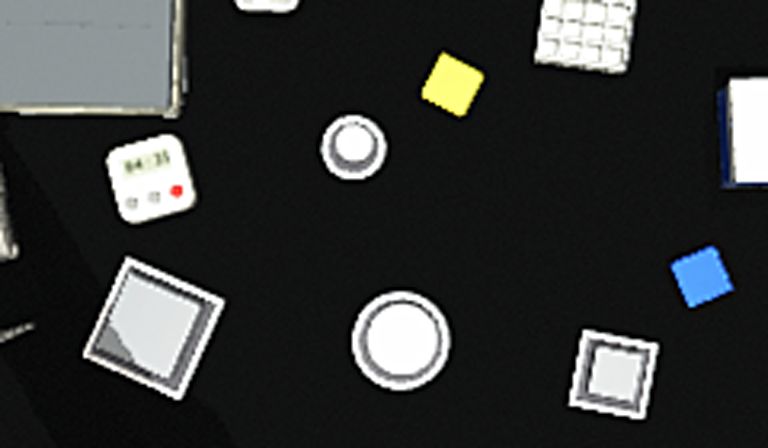

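View pics/end_side.png

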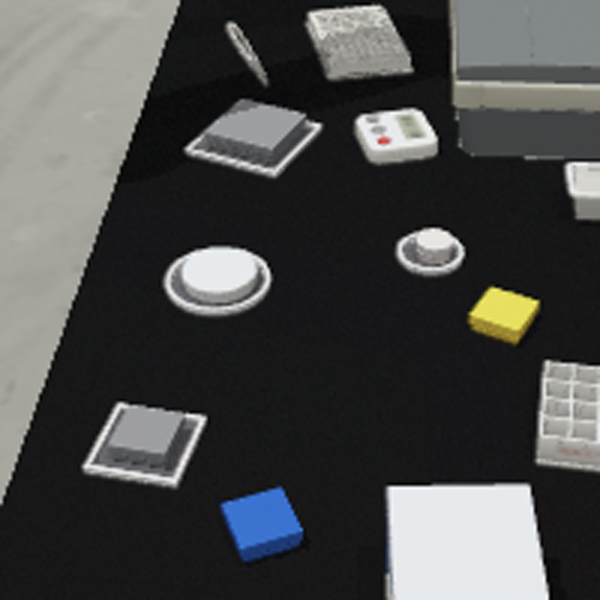

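Both final views show each dish flat inside its own tray. In the top crop they are at (353,145), (400,340), (613,372) and (155,328). The timer and tip box have not moved. I'm handing the job in.

```bash
python3 -c "from rig import bot; print(bot.job_done())"
```

```text
the job is handed in; nothing more can be done
None
```

The stack was taken apart from the top down, each of the four dishes lies flat in its own tray, and the job was handed in at about 27 s of the 96 s allowed.

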